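Turn a print drum's clamp bar underneath on the roller stand

TASK

The print drum lies in its wooden cradle with its heavy steel clamp bar turned up; lay it with its shaft ends on the wheels of the roller stand and let go, so that the bar swings underneath by itself, and wait until it hangs still. Then put the drum back in the middle of its cradle with the bar still underneath. Set it down gently both times, without dropping it, and leave the ink bottle, tape roll and hand roller where they are.

Things in the scene. Friction and masses are not known exactly. Their poses are not given: they have to be found in the camera images.
- drum_mid (a point): middle of the loose print drum, on its axis: dark rubber cylinder 50 mm across, 110 mm long, 16 mm steel shaft sticking out 45 mm at each end; about 0.5 kg. y axis along the shaft. Grasp from above across the rubber at mid-length; held so, it does not turn in the fingers
- drum_bar (a point): middle of the steel clamp bar, 16 mm wide and as long as the rubber, set flush along one side of the drum; 25 mm from the axis, on the -z side of the drum's frame (its z points up when the bar is underneath). It shifts the centre of mass about 6 mm off the axis. At the start it is about 130 degrees from underneath
- cradle_seat (a point): where the drum's middle is when it lies in the cradle: 70 mm above the table, over the cradle's centre; y along the lying drum, z up
- cradle: fixed wooden cradle, origin under its centre: base 104 x 130 mm, two V-blocks 16 mm thick, 84 mm wide, up to 64 mm high, centred 42 mm either side of the middle along y. They carry the rubber body; friction keeps it from rolling. The 68 mm between them is free for the fingers
- stand_seat (a point): where the drum's middle is when its shaft ends lie on the wheels: 78 mm above the table, over the stand's centre; y along the lying drum, z up. It may be 8 mm off along y. Let go there, the drum swings heavy side down and is still within about 5 s
- stand: fixed grey roller stand, origin under its centre: base 110 x 250 x 12 mm, two end cheeks 86 mm high with inner faces 112 mm either side of the middle along y. Each has two free steel wheels, 32 mm across, 80 mm from the middle, centred 62 mm above the table, 18 mm to each side; a shaft end lies in the dip between them
- ink_bottle: loose white plastic bottle, 48 mm in diameter, 110 mm high, standing; origin under its centre. To be left alone
- tape_roll: loose cardboard ring (tape roll), 90 mm in diameter, 48 mm high, lying flat; origin under its centre. To be left alone
- brayer: loose hand roller: 80 mm rubber roller on a wooden handle, about 130 mm long, 32 mm high; origin under the rubber roller. To be left alone
Things that resemble listed ones, but are neither listed nor needed, are in the scene too. Leave any orange look-alike of the cradle alone.

How it is judged:
By the outcome, as a careful person would: the job done as asked, in the order asked, and still so for the second after the job is handed in, with the robot touching nothing.
It also fails if it takes over 58 s, if anything falls off the work surface, if the arm or the gripper's body presses on something with over 40 N, if the wrist force passes 120 N, or if a joint passes its speed limit or range.

ROBOT

A 6-joint arm with a two-finger parallel gripper is mounted at the origin on the work surface. World frame = base frame: x ahead of the robot, y to its left, z up, the work surface at z = 0. Lengths are in m, angles in rad, forces in N, time in s.
With the tool pointing down it reaches from about 0.375 to 0.9 m from the base axis. Payload 3.1 kg.
Tool frame: the origin (TCP) lies at the centre of the arm's flange, where the gripper is bolted on; the fingertips stand 182 mm ahead of it and the grasp point (between the pads) lies 164 mm ahead of it; z points along the fingers, y is the line along which they close (so a half turn about z gives the same grasp; the last joint's range is limited). The gripper opens to 87 mm and grips with 3 to 60 N. Pads are 19 mm wide; open, the fingers measure 117 mm over their backs; the gripper's body (75 mm by 190 mm) begins 51 mm behind the grasp point.
Start: joints at [0.996, 0.527, 1.433, -0, 1.181, -0.178], TCP at [0.242, 0.576, 0.405] pointing down, gripper open.
Joint ranges: [-3.08, 3.08], [-0.75, 2.2], [0.22, 2.44], [-1.43, 4.57], [0, 2.65], [-2.85, 2.85]. Speed limits (rad/s): [2.79, 2.79, 3.14, 3.14, 3.14, 3.14].

INTERFACE

Orientations are given as a unit quaternion [x, y, z, w].
In Python, from rig import * gives the robot as it stands.
- The arm moves only by the tool move_arm, never from a script. Its argument "commands" is a list that holds one entry, the list of rows, each a list of 6 numbers: the shift along the tool's x, y, z in units of 40 mm (1.0 is 40 mm), then the turn, a rotation vector about the tool's x, y, z in rad. A call has 1 to 12 rows; each row is the pose to reach, as a shift and turn from the pose commanded when the call began, along the tool's axes at that moment; what a row does not reach only later rows make up. A row lasts 1/8 s, in which the tool goes at most 62.5 mm and 10.7 degrees, less where a joint would pass 70% of its speed; a pose out of reach is approached as far as the arm can. A call with a gripper value outside its range is refused whole. "claw" is the closure, from -1 (fully open) to 1 (shut), so that 0 is half open, set as the call begins (left out, the last holds). The fingers move at their own pace and stop on an object; "squeeze" is the grip in N (left out, the last holds). Time passes only in rows, so rows that repeat a pose let the fingers close. It gives the time, the measured TCP pose, the force, the opening and the grip force at its end, in the units of the state.
- get_obs(): the state, without advancing time (a new reading comes with each control period).
- camera(name): name is "scene" or "top" or "wrist"; returns a dict with "pixels" (480x640x3 uint8, blue, green, red), "range_z" (480x640 float32, m along the optical axis (not along the pixel's ray), 0 where there is no reading), "camera_matrix" (3x3 intrinsics, pixels), "extrinsics" (4x4, takes a point from world to camera coordinates). Camera axes: x right, y up, looking along -z (the intrinsics and any distortion apply to the point x, -y, -z); pixel columns grow to the right and rows downward; lengths in m; the calibration is good to about 2 mm. A picture is of the moment at which its call begins.
- hand_in(): hands the job in; it is judged then, once.
The state is a dict: "time": time; "q": joint angles; "joint_velocities": joint speeds; "joint_torque": joint torques, N m; "position": TCP position; "tool_rot": TCP orientation; "ft_force": force on the tool from outside, world axes, zero at the start; "moment": the same for the moment, N m; "grip_width": finger opening in m; "grip_force": force on a finger pad.
Only numpy, scipy, OpenCV 4.12 (cv2) and the standard library are available. Lean on these libraries where they do the work, as an engineer would, in place of code of your own. Each camera call takes 0.05 s, during which the arm holds its last target. There are 200 camera calls.

## Working session

There is one attempt and no reset: what is moved stays moved. The work goes in short steps, Python scripts to look and compute and a tool call to move; the robot and the scene stay as the last step left them, time stands still between calls to the robot, and variables do not carry over. Pictures are saved under pics/ and viewed, at most 10 in all, crops included, and the job is handed in when it is done.

Besides the shell and the picture viewer there is one more tool, called after "Call:" as name(argument=value, ...), one argument or row to a line, values as JSON. move_arm: Moves the arm, as the interface text tells. Its arguments: {"type":"object","properties":{"commands":{"type":"array","items":{"type":"array","items":{"type":"array","items":{"type":"number"}}}},"claw":{"type":"number"},"squeeze":{"type":"number"}},"required":["commands"]}

```bash
mkdir -p pics; cat > h.py <<'E'
from rig import *
import numpy as np, cv2
from scipy.spatial.transform import Rotation as R
def cloud(c):
    K=c["camera_matrix"];T=c["extrinsics"];z=c["range_z"]
    v,u=np.mgrid[0:480,0:640]
    P=np.stack([(u-K[0,2])/K[0,0]*z,-(v-K[1,2])/K[1,1]*z,-z],-1)
    W=(P-T[:3,3])@T[:3,:3]
    W[z==0]=np.nan
    return W
E
python3 - <<'E'
from h import *
for n in("top","scene"):
    c=camera(n);cv2.imwrite(f"pics/{n}0.png",c["pixels"]);np.savez(f"{n}0.npz",**c)
    print(n,c["camera_matrix"],c["extrinsics"])
o=get_obs();print(o)
E
```

```text
top [[610.79929874   0.         310.30618322]
 [  0.         610.79929874 244.81994723]
 [  0.           0.           1.        ]] [[-0.02847079 -0.99934938 -0.0221411  -0.00407108]
 [ 0.99556297 -0.03033639  0.08907343 -0.56392504]
 [-0.08968716 -0.01950687  0.99577894 -1.3545807 ]
 [ 0.          0.          0.          1.        ]]
scene [[608.99763429   0.         324.8716855 ]
 [  0.         608.99763429 251.10225003]
 [  0.           0.           1.        ]] [[ 0.58016864  0.81445444 -0.00826537 -0.27265288]
 [-0.6725163   0.4847358   0.55924326  0.35640211]
 [ 0.45948468 -0.3188968   0.8289624  -1.38121704]
 [ 0.          0.          0.          1.        ]]
{'time': 0.1, 'q': array([ 9.95475969e-01,  5.28356487e-01,  1.43376996e+00, -2.10696377e-05,
        1.18142761e+00, -1.78493520e-01]), 'joint_velocities': array([-0.00054777, -0.00225325, -0.00369452, -0.00142991, -0.00065754,
       -0.0006292 ]), 'joint_torque': array([-4.45944970e-04, -4.40984452e+01, -1.77150124e+01,  6.34547300e-02,
        5.33929642e-02, -2.88906188e-05]), 'position': array([0.24135668, 0.57617741, 0.40388076]), 'tool_rot': array([ 1.97110101e-01,  9.80380868e-01, -9.15451345e-04, -3.51885875e-04]), 'ft_force': array([-0.06690412,  0.49543739,  0.56036182]), 'moment': array([-0.0109757 , -0.00546147, -0.03523279]), 'grip_force': 0.0, 'grip_width': 0.0867828472195641}
```

View pics/top0.png

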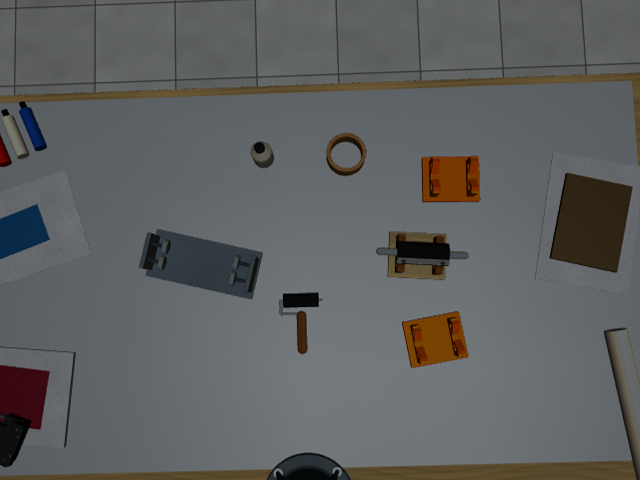

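View pics/scene0.png

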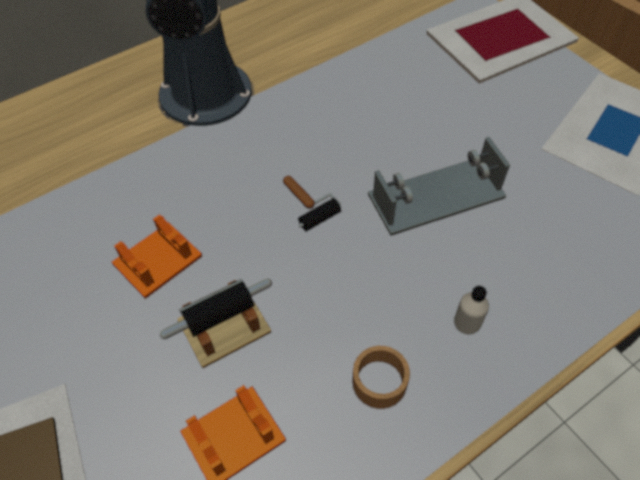

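Top view: drum in the tan cradle at (422,253), with the light bar strip on its lower (robot) side. The stand is at (202,263), the bottle at (262,153), the tape at (346,154) and the brayer at (300,300). The two orange cradles at (451,179) and (436,339) are decoys.

```bash
cat >> h.py <<'E'
def rect(W,m):
    p=W[m][:,:2];p=p[~np.isnan(p).any(1)]
    r=cv2.minAreaRect(p.astype(np.float32)*1000)
    b=cv2.boxPoints(r); e=b[1]-b[0]; f=b[2]-b[1]
    if np.hypot(*f)>np.hypot(*e): e=f
    a=np.degrees(np.arctan2(-e[0],e[1])); a=(a+90)%180-90   # yaw: y axis along e
    return np.round(r[0],1),np.round(r[1],1),round(float(a),2)
def big(m):
    n,l,s,c=cv2.connectedComponentsWithStats(m.astype(np.uint8));return l==1+np.argmax(s[1:,4])
def box(u0,u1,v0,v1):
    m=np.zeros((480,640),bool);m[v0:v1,u0:u1]=1;return m
E
python3 - <<'E'
from h import *
c=dict(np.load("top0.npz"));W=cloud(c);Z=W[...,2];X=c["pixels"].astype(int)
d=box(365,480,220,290); s=box(130,275,220,305)
print("table",np.nanmedian(Z[350:400,150:250]))
hs=cv2.cvtColor(c["pixels"],cv2.COLOR_BGR2HSV)
print("base",rect(W,big(d&(Z>.005)&(Z<.03))), np.nanmedian(Z[d&(Z>.005)&(Z<.03)]))
print("drum+shaft",rect(W,big(d&(Z>.066))),np.nanmax(Z[d]))
dk=big(d&(hs[...,2]<45)&(Z>.05)); print("dark",rect(W,dk),dk.sum())
print("rub top",rect(W,big(d&(Z>.083))))
sh=[d&(Z>.066)&(W[...,1]>np.nanmean(W[dk][:,1])+.065), d&(Z>.066)&(W[...,1]<np.nanmean(W[dk][:,1])-.065)]
for m in sh: print("shaft",np.nanmean(W[m],0),np.nanmax(Z[m]),m.sum())
print("stand all",rect(W,big(s&(Z>.006))))
print("stand base",rect(W,big(s&(Z>.006)&(Z<.02))))
hi=s&(Z>.07);n,l,st,ct=cv2.connectedComponentsWithStats(hi.astype(np.uint8))
for i in range(1,n):
    if st[i,4]>8: print("hi",ct[i],st[i,4],np.nanmean(W[l==i],0),np.nanmax(Z[l==i]),rect(W,l==i))
# scene view cross-check
c=dict(np.load("scene0.npz"));W=cloud(c);Z=W[...,2]
d=box(150,285,265,370);print("scene drum+shaft",rect(W,big(d&(Z>.066))),"base",rect(W,big(d&(Z>.006)&(Z<.02))))
s=box(360,515,130,235);print("scene stand",rect(W,big(s&(Z>.006))), rect(W,big(s&(Z>.006)&(Z<.02))))
E
```

```text
table 0.0009335112900913244
base (array([ 504. , -258.4]), array([135.8,  49.1]), -8.48) 0.010628567273049803
drum+shaft (array([ 534.9, -263.4]), array([199.4,  50. ]), -4.51) 0.10180091389616859
dark (array([ 541.4, -263. ]), array([111.8,  73.4]), -1.32) 918
rub top (array([ 533.9, -263.3]), array([111.5,  46.7]), -5.11)
shaft [ 0.54100624 -0.18071729  0.0755075 ] 0.08354214296522629 105
shaft [ 0.52797243 -0.34317973  0.07546056] 0.08256454454761357 121
stand all (array([532.4, 235.6]), array([274.9, 112.4]), -14.26)
stand base (array([530., 226.]), array([255. , 112.4]), -14.26)
hi [145.72961373 249.6223176 ] 233 [0.55881459 0.33641369 0.0828512 ] 0.09249738279163354 (array([558.9, 337.9]), array([12.6, 79.3]), 75.56)
hi [164.66071429 245.46428571] 56 [0.56729995 0.29683767 0.07568077] 0.08142435926567619 (array([567.5, 295.8]), array([12.9, 25. ]), 72.94)
hi [235.78688525 261.2295082 ] 61 [0.52818632 0.14165039 0.07456255] 0.08231348658259069 (array([527.7, 141.3]), array([11.7, 28.6]), 74.91)
hi [249.88 272.87] 200 [0.50152581 0.11026508 0.08383534] 0.09309287769037651 (array([501.5, 110.9]), array([11.5, 79.4]), 75.12)
hi [160.984375 261.4375  ] 64 [0.5325869  0.30530864 0.07507851] 0.08183617980624437 (array([532.3, 304.4]), array([12.8, 25.2]), 77.57)
hi [231.5        277.98214286] 56 [0.4919529  0.15146027 0.07570554] 0.08232217256485776 (array([491.6, 150.6]), array([12.3, 25.7]), 72.89)
scene drum+shaft (array([ 537.4, -263.2]), array([198.8,  53.2]), -5.34) base (array([ 551.5, -262.6]), array([130.5,  77.7]), -5.32)
scene stand (array([533.2, 225.3]), array([253.1, 113.4]), -14.02) (array([533.2, 225.3]), array([253.1, 113.4]), -14.02)
```

```bash
cat >> h.py <<'E'
def plan(x,y,z,yaw):   # TCP target, tool down, tool y at yaw deg -> units
    o=get_obs();r=R.from_quat(o["tool_rot"])
    a=np.radians(yaw);Y=np.array([np.cos(a),np.sin(a),0]);Zt=np.array([0,0,-1.]);Xt=np.cross(Y,Zt)
    t=R.from_matrix(np.c_[Xt,Y,Zt])
    print("shift",np.round(r.inv().apply(np.array([x,y,z])-o["position"])/.04,3),"turn",np.round((r.inv()*t).as_rotvec(),4),"t",o["time"],"pos",np.round(o["position"],4))
E
python3 - <<'E'
from h import *
plan(.535,-.263,.40,-4.8)
E
```

```text
shift [-14.879 -16.512   0.124] turn [-1.9000e-03  9.0000e-04  1.2578e+00] t 0.1 pos [0.2414 0.5762 0.4039]
```

Call:
move_arm(
  commands=[
    [[-0.5,-0.55,0,0,0,0.04],[-1.5,-1.66,0,0,0,0.13],[-2.5,-2.8,0,0,0,0.23],[-3.5,-3.9,0,0,0,0.32],[-4.5,-5.0,0,0,0,0.41],[-5.5,-6.1,0,0,0,0.5],[-6.5,-7.2,0,0,0,0.59],[-7.5,-8.3,0,0,0,0.68],[-8.5,-9.4,0,0,0,0.77],[-9.5,-10.5,0,0,0,0.86],[-10.5,-11.65,0,0,0,0.95],[-11.5,-12.76,0,0,0,1.04]],
  ],
  claw=-1,
)

```text
time: 1.6
position: [0.4687, -0.0741, 0.4046]
tool_rot: [0.66, 0.752, 0.0, -0.0]
ft_force: [0.8, 1.2, -0.2]
grip_width: 0.087
grip_force: 0.0
```

```bash
python3 - <<'E'
from h import *
plan(.535,-.263,.38,-4.8)
E
```

```text
shift [-4.897  1.03   0.613] turn [-2.000e-04 -3.000e-04  2.141e-01] t 1.6 pos [ 0.4687 -0.0741  0.4046]
```

Call:
move_arm(
  commands=[
    [[-1.3,0.27,0.1,0,0,0.06],[-2.6,0.54,0.3,0,0,0.12],[-3.7,0.78,0.45,0,0,0.17],[-4.5,0.95,0.6,0,0,0.2],[-4.9,1.03,0.61,0,0,0.214],[-4.9,1.03,0.61,0,0,0.214]],
  ],
)

```text
time: 2.35
position: [0.5355, -0.2612, 0.3801]
tool_rot: [0.735, 0.678, 0.0, -0.0]
ft_force: [1.1, -0.6, -0.5]
grip_width: 0.087
grip_force: 0.0
```

```bash
python3 - <<'E'
from h import *
c=camera("wrist");cv2.imwrite("pics/w1.png",c["pixels"]);np.savez("w1.npz",**c)
W=cloud(c);Z=W[...,2]
d=(np.abs(W[...,0]-.535)<.1)&(np.abs(W[...,1]+.263)<.13)
print("drum+shaft",rect(W,big(d&(Z>.066)&(Z<.12))),np.nanmax(Z[d&(Z<.12)]))
print("rub top",rect(W,big(d&(Z>.084)&(Z<.12))))
print("base",rect(W,big(d&(Z>.006)&(Z<.02))),rect(W,d&(Z>.006)&(Z<.02)))
plan(.535,-.263,.3,-4.8)
E
```

```text
drum+shaft (array([ 536.4, -264.1]), array([197.2,  49.4]), -4.58) 0.09645574099678149
rub top (array([ 534.7, -265. ]), array([111.8,  44.7]), -4.61)
base (array([ 505.2, -260.6]), array([129.4,  42. ]), -5.1) (array([ 536.4, -263.2]), array([129.4, 104.3]), -4.74)
shift [-0.072  0.003  2.004] turn [-0.0012 -0.0012  0.0039] t 2.4 pos [ 0.5352 -0.2602  0.3802]
```

View pics/w1.png

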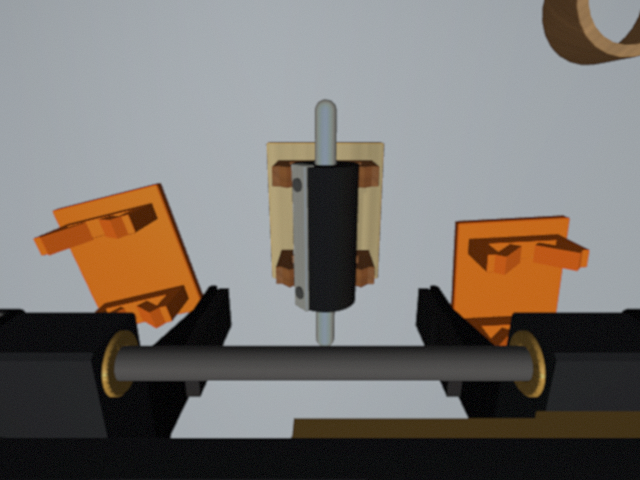

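The wrist view agrees. The drum is centred near (326,235) with the bar on its left (-x) side, and the cradle base measures 129x104 mm at (0.536, -0.263), yaw -4.7°.

Call:
move_arm(
  commands=[
    [[-0.09,0.02,0.5,0,0,0.002],[-0.09,0.02,1.3,0,0,0.002],[-0.09,0.02,2.1,0,0,0.002],[-0.09,0.02,2.8,0,0,0.002],[-0.09,0.02,3.3,0,0,0.002],[-0.09,0.02,3.58,0,0,0.002],[-0.09,0.02,3.65,0,0,0.002],[-0.09,0.02,3.65,0,0,0.002]],
  ],
)

```text
time: 3.4
position: [0.5362, -0.2642, 0.235]
tool_rot: [0.735, 0.678, 0.0, 0.0]
ft_force: [-0.5, -0.5, 0.5]
grip_width: 0.087
grip_force: 0.0
```

Call:
move_arm(
  commands=[
    [[0,0,0,0,0,0],[0,0,0,0,0,0],[0,0,0,0,0,0],[0,0,0,0,0,0],[0,0,0,0,0,0]],
  ],
  claw=0.5,
  squeeze=30,
)

```text
time: 4.03
position: [0.5364, -0.2646, 0.2344]
tool_rot: [0.736, 0.677, 0.0, 0.001]
ft_force: [1.4, 0.3, 0.8]
grip_width: 0.0494
grip_force: 30.0
```

Call:
move_arm(
  commands=[
    [[0,0,-0.1,0,0,0],[0,0,-0.35,0,0,0],[0,0,-0.8,0,0,0],[0,0,-1.4,0,0,0],[0,0,-2.0,0,0,0],[0,0,-2.4,0,0,0],[0,0,-2.5,0,0,0],[0,0,-2.5,0,0,0]],
  ],
)

```text
time: 5.03
position: [0.5358, -0.2643, 0.3343]
tool_rot: [0.735, 0.678, -0.0, -0.0]
ft_force: [-0.0, -0.0, -4.5]
grip_width: 0.0496
grip_force: 30.0
```

```bash
python3 - <<'E'
from h import *
plan(.531,.2245,.334,-14.2); o=get_obs();print(o["ft_force"],o["moment"],o["grip_width"])
E
```

```text
shift [ 1.217e+01 -1.121e+00  1.000e-02] turn [-0.0003 -0.0002  0.1658] t 5.025 pos [ 0.5358 -0.2643  0.3343]
[-0.03049846 -0.01588088 -4.46175394] [-0.11425212  0.00527709 -0.03413955] 0.049559796940623624
```

Call:
move_arm(
  commands=[
    [[0.3,-0.03,0,0,0,0],[1.1,-0.1,0,0,0,0.01],[2.1,-0.2,0,0,0,0.03],[3.2,-0.3,0,0,0,0.05],[4.3,-0.4,0,0,0,0.07],[5.4,-0.5,0,0,0,0.09],[6.4,-0.6,0,0,0,0.11],[7.4,-0.7,0,0,0,0.13],[8.2,-0.76,0,0,0,0.15],[8.7,-0.8,0,0,0,0.16],[9.0,-0.83,0,0,0,0.166],[9.0,-0.83,0,0,0,0.166]],
  ],
)

```text
time: 6.52
position: [0.532, 0.0978, 0.3339]
tool_rot: [0.789, 0.615, -0.001, -0.0]
ft_force: [0.0, -0.7, -3.8]
grip_width: 0.049
grip_force: 30.0
```

```bash
python3 - <<'E'
from h import *
c=camera("wrist");cv2.imwrite("pics/w2.png",c["pixels"]);np.savez("w2.npz",**c)
W=cloud(c);Z=W[...,2]
d=(np.abs(W[...,0]-.53)<.11)&(np.abs(W[...,1]-.225)<.18)
print("base",rect(W,d&(Z>.005)&(Z<.02)))
hi=d&(Z>.069)&(Z<.11);n,l,st,ct=cv2.connectedComponentsWithStats(hi.astype(np.uint8))
for i in range(1,n):
    if st[i,4]>30: print("hi",ct[i],st[i,4],np.nanmean(W[l==i],0),np.nanmax(Z[l==i]),rect(W,l==i))
plan(.531,.2245,.30,-14.2)
E
```

```text
base (array([509.5, 146.5]), array([241.7, 115.6]), -16.96)
hi [247.20263158 186.72105263] 760 [0.49557765 0.15044999 0.07488069] 0.07884512496008705 (array([494.9, 151. ]), array([12.1, 28.8]), 74.46)
hi [291.67400881 183.86343612] 227 [0.52279826 0.14540405 0.07449045] 0.07897826185757488 (array([522.5, 145.1]), array([ 7. , 14.1]), 83.93)
hi [234.61117078 245.11385607] 931 [0.47860514 0.11803791 0.08294365] 0.08788643957768251 (array([478.1, 116.7]), array([10.2, 29.4]), 73.87)
shift [ 3.081 -0.808  0.849] turn [-0.0007  0.0006  0.0008] t 6.575 pos [0.5322 0.0971 0.334 ]
```

View pics/w2.png

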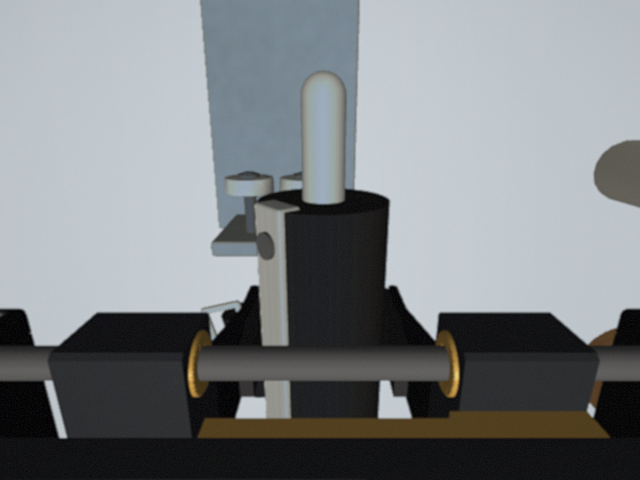

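Call:
move_arm(
  commands=[
    [[0.2,-0.05,0,0,0,0],[0.8,-0.2,0,0,0,0],[1.6,-0.4,0,0,0,0],[2.4,-0.6,0.1,0,0,0],[2.9,-0.73,0.4,0,0,0],[3.07,-0.78,0.7,0,0,0.001],[3.07,-0.78,0.84,0,0,0.001],[3.07,-0.78,0.84,0,0,0.001]],
  ],
)

```text
time: 7.58
position: [0.5322, 0.2228, 0.2998]
tool_rot: [0.79, 0.613, -0.001, -0.0]
ft_force: [-0.6, -0.3, -3.4]
grip_width: 0.0496
grip_force: 30.0
```

```bash
python3 - <<'E'
from h import *
c=camera("scene");cv2.imwrite("pics/s2.png",cv2.resize(c["pixels"][100:260,330:540],None,fx=3,fy=3))
c=camera("top");W=cloud(c);Z=W[...,2]
d=(np.abs(W[...,0]-.53)<.12)&(np.abs(W[...,1]-.225)<.18)
for s in(1,-1):
    L=s*((W[...,1]-.2245)*.969+(W[...,0]-.532)*.245)
    m=d&(L>.058)&(L<.105)&(Z>.105)&(Z<.16);print("shaft",s,m.sum(),np.nanmean(W[m],0),np.nanmax(L[m]) if m.any() else 0)
plan(.532,.2243,.2424,-14.2)
E
```

```text
shaft 1 0 [nan nan nan] 0
shaft -1 160 [0.51120228 0.14818863 0.14167763] 0.1012207701496684
shift [ 0.031 -0.024  1.459] turn [ 0.      0.0002 -0.0024] t 7.675 pos [0.5326 0.2229 0.3007]<stdin>:7: RuntimeWarning: Mean of empty slice
```

View pics/s2.png

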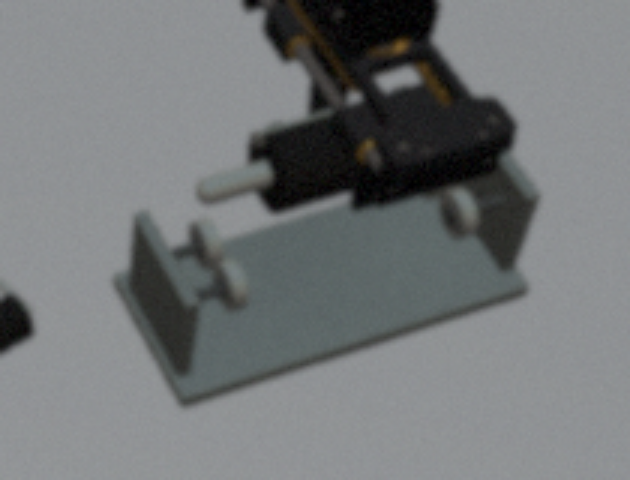

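The shaft is above the dips, clear of the cheek, at (200,190) in the crop. I'll lower slowly.

Call:
move_arm(
  commands=[
    [[0.02,-0.02,0.1,0,0,0],[0.03,-0.02,0.3,0,0,0],[0.03,-0.02,0.6,0,0,0],[0.03,-0.02,0.9,0,0,0],[0.03,-0.02,1.1,0,0,0],[0.03,-0.02,1.25,0,0,0],[0.03,-0.02,1.33,0,0,0],[0.03,-0.02,1.36,0,0,0],[0.03,-0.02,1.38,0,0,0],[0.03,-0.02,1.4,0,0,0]],
  ],
)

```text
time: 8.93
position: [0.5319, 0.2251, 0.245]
tool_rot: [0.789, 0.614, 0.0, 0.0]
ft_force: [-0.2, -0.4, -4.8]
grip_width: 0.0494
grip_force: 30.0
```

Call:
move_arm(
  commands=[
    [[0,0,0.01,0,0,0],[0,0,0.02,0,0,0],[0,0,0.03,0,0,0],[0,0,0.04,0,0,0],[0,0,0.04,0,0,0]],
  ],
)

```text
time: 9.55
position: [0.5318, 0.2251, 0.2431]
tool_rot: [0.789, 0.614, -0.0, -0.0]
ft_force: [-0.5, -0.1, -3.8]
grip_width: 0.0494
grip_force: 30.0
```

Call:
move_arm(
  commands=[
    [[0,0,0.01,0,0,0],[0,0,0.02,0,0,0],[0,0,0.03,0,0,0],[0,0,0.03,0,0,0]],
  ],
)

```text
time: 10.05
position: [0.5322, 0.225, 0.2422]
tool_rot: [0.789, 0.614, 0.0, 0.0]
ft_force: [1.4, -0.9, -1.4]
grip_width: 0.0491
grip_force: 30.0
```

Call:
move_arm(
  commands=[
    [[0,0,0.01,0,0,0],[0,0,0.02,0,0,0],[0,0,0.02,0,0,0]],
  ],
)

```text
time: 10.42
position: [0.5322, 0.225, 0.2419]
tool_rot: [0.789, 0.614, 0.001, 0.0]
ft_force: [0.7, -1.6, 4.8]
grip_width: 0.0491
grip_force: 30.0
```

Call:
move_arm(
  commands=[
    [[0,0,0,0,0,0],[0,0,0,0,0,0],[0,0,0,0,0,0],[0,0,0,0,0,0]],
  ],
  claw=-1,
)

```text
time: 10.92
position: [0.5317, 0.2252, 0.2409]
tool_rot: [0.789, 0.614, -0.0, -0.0]
ft_force: [-0.4, 0.2, 0.0]
grip_width: 0.0814
grip_force: 0.0
```

Call:
move_arm(
  commands=[
    [[0,0,-0.1,0,0,0],[0,0,-0.5,0,0,0],[0,0,-1.2,0,0,0],[0,0,-2.0,0,0,0],[-0.4,0,-2.8,0,0,0],[-1.2,0,-3.3,0,0,0],[-2.2,0,-3.5,0,0,0],[-3.0,0,-3.5,0,0,0],[-3.4,0,-3.5,0,0,0],[-3.5,0,-3.5,0,0,0],[-3.5,0,-3.5,0,0,0],[-3.5,0,-3.5,0,0,0]],
  ],
)

```text
time: 12.42
position: [0.4976, 0.0902, 0.3811]
tool_rot: [0.789, 0.614, 0.0, -0.0]
ft_force: [0.6, -0.4, 0.7]
grip_width: 0.0874
grip_force: 0.0
```

Call:
move_arm(
  commands=[
    [[0,0,0,0,0,0],[0,0,0,0,0,0],[0,0,0,0,0,0],[0,0,0,0,0,0],[0,0,0,0,0,0],[0,0,0,0,0,0],[0,0,0,0,0,0],[0,0,0,0,0,0],[0,0,0,0,0,0],[0,0,0,0,0,0],[0,0,0,0,0,0],[0,0,0,0,0,0]],
  ],
)

```text
time: 13.92
position: [0.4974, 0.0894, 0.3812]
tool_rot: [0.789, 0.614, 0.0, 0.0]
ft_force: [-0.0, 0.1, -0.2]
grip_width: 0.0872
grip_force: 0.0
```

Call:
move_arm(
  commands=[
    [[0,0,0,0,0,0],[0,0,0,0,0,0],[0,0,0,0,0,0],[0,0,0,0,0,0],[0,0,0,0,0,0],[0,0,0,0,0,0],[0,0,0,0,0,0],[0,0,0,0,0,0],[0,0,0,0,0,0],[0,0,0,0,0,0],[0,0,0,0,0,0],[0,0,0,0,0,0]],
  ],
)

```text
time: 15.42
position: [0.4974, 0.0894, 0.3812]
tool_rot: [0.789, 0.614, -0.0, 0.0]
ft_force: [0.2, 0.5, 0.7]
grip_width: 0.087
grip_force: 0.0
```

Call:
move_arm(
  commands=[
    [[0,0,0,0,0,0],[0,0,0,0,0,0],[0,0,0,0,0,0],[0,0,0,0,0,0],[0,0,0,0,0,0],[0,0,0,0,0,0],[0,0,0,0,0,0],[0,0,0,0,0,0],[0,0,0,0,0,0],[0,0,0,0,0,0],[0,0,0,0,0,0],[0,0,0,0,0,0]],
  ],
)

```text
time: 16.92
position: [0.4974, 0.0894, 0.3811]
tool_rot: [0.789, 0.614, -0.0, -0.0]
ft_force: [-0.9, 0.2, 0.6]
grip_width: 0.0871
grip_force: 0.0
```

```bash
python3 - <<'E'
from h import *
c=camera("wrist");cv2.imwrite("pics/w3.png",c["pixels"]);W=cloud(c);Z=W[...,2]
d=(np.abs(W[...,0]-.53)<.11)&(np.abs(W[...,1]-.225)<.13)
L=(W[...,1]-.2245)*.969+(W[...,0]-.532)*.245
m=d&(Z>.09)&(Z<.12);print("rubber",m.sum(),rect(W,m),np.nanpercentile(Z[m],98))
m=d&(Z>.066)&(Z<.12)&(np.abs((W[...,0]-.532)*.969-(W[...,1]-.2245)*.245)<.009);print("shaft",rect(W,m),np.nanmin(L[m]),np.nanmax(L[m]))
plan(.532,.2245,.30,-14.2)
import time
a=c["pixels"].astype(int)
b=camera("wrist")["pixels"].astype(int);print("diff",np.abs(a-b)[:300].max(),np.abs(a-b)[:300].mean())
E
```

```text
rubber 7841 (array([526.4, 203.9]), array([67.8, 44.2]), -14.23) 0.10317584558398055
shaft (array([518.2, 169.9]), array([132.5,  18. ]), -14.19) -0.1224527063155636 0.00993064136507931
shift [3.486 0.008 2.029] turn [-0.      0.     -0.0011] t 16.975 pos [0.4973 0.0894 0.3811]
diff 17 1.2108524305555555
```

View pics/w3.png

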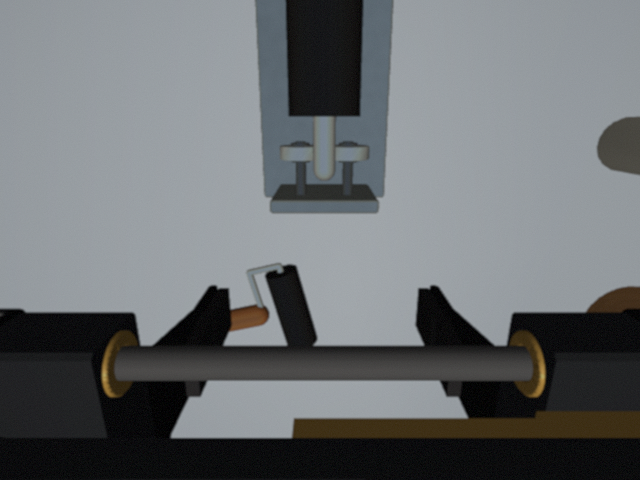

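The bar is no longer visible from above, because it has swung under. The rubber's near end is at (325,115), the shaft end sits between its wheels at (324,150), and the drum is centred. It has had 6 s to settle, so I'll regrasp.

Call:
move_arm(
  commands=[
    [[0.4,0,0,0,0,0],[1.3,0,0,0,0,0],[2.3,0,0,0,0,0],[3.1,0,0,0,0,0],[3.49,0,0.2,0,0,0],[3.49,0,0.8,0,0,0],[3.49,0,1.6,0,0,0],[3.49,0,2.4,0,0,0],[3.49,0,3.0,0,0,0],[3.49,0,3.35,0,0,0],[3.49,0,3.47,0,0,0],[3.49,0,3.47,0,0,0]],
  ],
)

```text
time: 18.52
position: [0.5319, 0.2247, 0.2425]
tool_rot: [0.789, 0.614, 0.0, 0.0]
ft_force: [-0.2, 0.0, 0.6]
grip_width: 0.0868
grip_force: 0.0
```

```bash
python3 - <<'E'
from h import *
c=camera("wrist");cv2.imwrite("pics/w4.png",c["pixels"])
plan(.532,.2248,.2422,-14.2)
E
```

```text
shift [-0.    -0.002  0.019] turn [ 0.0012 -0.0006 -0.0012] t 18.575 pos [0.5321 0.2248 0.243 ]
```

View pics/w4.png

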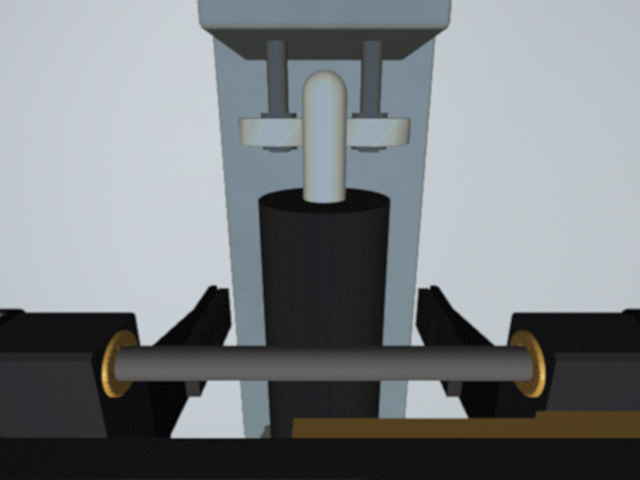

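Far end also lies in its dip at (324,135), and the drum is centred between the fingers. Closing and lifting.

Call:
move_arm(
  commands=[
    [[0,0,0.01,0,0,0],[0,0,0.01,0,0,0],[0,0,0.01,0,0,0],[0,0,0.01,0,0,0],[0,0,0.01,0,0,0]],
  ],
  claw=0.5,
  squeeze=30,
)

```text
time: 19.2
position: [0.5321, 0.2247, 0.242]
tool_rot: [0.789, 0.614, 0.001, 0.0]
ft_force: [0.7, -0.4, 0.0]
grip_width: 0.0495
grip_force: 30.0
```

Call:
move_arm(
  commands=[
    [[0,0,-0.1,0,0,0],[0,0,-0.3,0,0,0],[0,0,-0.7,0,0,0],[0,0,-1.2,0,0,0],[0,0,-1.7,0,0,0],[0,0,-2.1,0,0,0],[0,0,-2.25,0,0,0],[0,0,-2.25,0,0,0]],
  ],
)

```text
time: 20.2
position: [0.5317, 0.2247, 0.3324]
tool_rot: [0.789, 0.614, 0.0, 0.0]
ft_force: [-0.5, -0.3, -4.1]
grip_width: 0.049
grip_force: 30.0
```

```bash
python3 - <<'E'
from h import *
plan(.5362,-.2640,.332,-4.7);print(get_obs()["moment"])
E
```

```text
shift [-1.1813e+01  3.1200e+00  8.0000e-03] turn [ 0.0006 -0.0002 -0.1669] t 20.2 pos [0.5317 0.2247 0.3324]
[-0.1157902   0.03902908 -0.02574396]
```

Call:
move_arm(
  commands=[
    [[-0.4,0.1,0,0,0,0],[-1.3,0.35,0,0,0,-0.02],[-2.4,0.64,0,0,0,-0.04],[-3.6,0.95,0,0,0,-0.06],[-4.8,1.27,0,0,0,-0.08],[-6.0,1.58,0,0,0,-0.1],[-7.2,1.9,0,0,0,-0.12],[-8.4,2.22,0,0,0,-0.135],[-9.5,2.51,0,0,0,-0.15],[-10.5,2.77,0,0,0,-0.16],[-11.2,2.96,0,0,0,-0.167],[-11.6,3.06,0,0,0,-0.167]],
  ],
)

```text
time: 21.7
position: [0.5351, -0.2574, 0.3311]
tool_rot: [0.736, 0.677, -0.0, -0.001]
ft_force: [-0.2, 0.2, -2.6]
grip_width: 0.0492
grip_force: 30.0
```

Call:
move_arm(
  commands=[
    [[-0.15,0.02,0,0,0,0],[-0.21,0.03,0.1,0,0,0],[-0.21,0.03,0.4,0,0,0],[-0.21,0.03,0.8,0,0,0],[-0.21,0.03,1.1,0,0,0],[-0.21,0.03,1.2,0,0,0],[-0.21,0.03,1.2,0,0,0]],
  ],
)

```text
time: 22.58
position: [0.5366, -0.2635, 0.2835]
tool_rot: [0.735, 0.678, -0.0, -0.0]
ft_force: [0.3, 0.3, -4.1]
grip_width: 0.0491
grip_force: 30.0
```

```bash
python3 - <<'E'
from h import *
plan(.5362,-.2640,.236,-4.7)
c=camera("top");W=cloud(c);Z=W[...,2]
d=(np.abs(W[...,0]-.535)<.1)&(np.abs(W[...,1]+.263)<.13)
print("base",rect(W,d&(Z>.006)&(Z<.02)))
c=camera("scene");W=cloud(c);Z=W[...,2];cv2.imwrite("pics/s5.png",cv2.resize(c["pixels"][230:400,130:330],None,fx=3,fy=3))
d=(np.abs(W[...,0]-.535)<.1)&(np.abs(W[...,1]+.263)<.13)
print("base",rect(W,d&(Z>.006)&(Z<.02)))
E
```

```text
shift [-0.013 -0.007  1.187] turn [-0.0007 -0.0004  0.0002] t 22.575 pos [ 0.5366 -0.2635  0.2835]
base (array([ 537.3, -261.2]), array([194.6, 256.8]), 1.33)
base (array([ 545.3, -242.5]), array([167.5, 269.6]), 15.79)
```

View pics/s5.png

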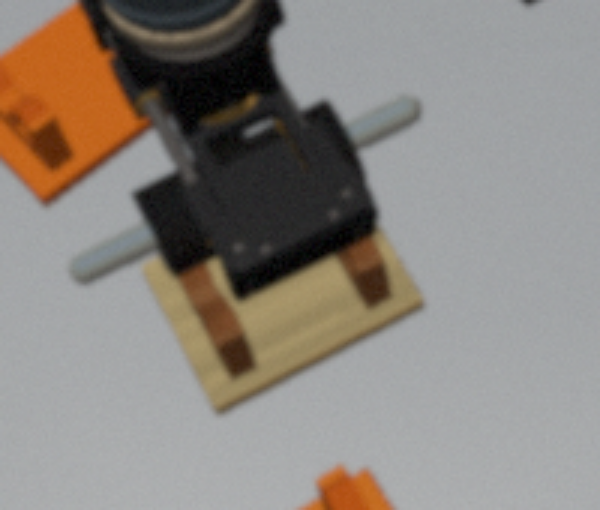

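The drum hangs over the tan cradle between the V-blocks at (215,320) and (365,270). Lowering.

Call:
move_arm(
  commands=[
    [[0,0,0.1,0,0,0],[0,0,0.35,0,0,0],[0,0,0.65,0,0,0],[0,0,0.9,0,0,0],[0,0,1.05,0,0,0],[0,0,1.12,0,0,0],[0,0,1.15,0,0,0],[0,0,1.17,0,0,0],[0,0,1.18,0,0,0],[0,0,1.19,0,0,0],[0,0,1.19,0,0,0]],
  ],
)

```text
time: 24.05
position: [0.5365, -0.2636, 0.2364]
tool_rot: [0.735, 0.678, 0.0, 0.0]
ft_force: [-0.7, 0.3, -2.9]
grip_width: 0.0495
grip_force: 30.0
```

Call:
move_arm(
  commands=[
    [[0,0,0.01,0,0,0],[0,0,0.02,0,0,0],[0,0,0.03,0,0,0],[0,0,0.03,0,0,0]],
  ],
)

```text
time: 24.55
position: [0.5365, -0.2636, 0.2351]
tool_rot: [0.735, 0.678, -0.0, -0.0]
ft_force: [1.3, -0.1, -2.9]
grip_width: 0.0496
grip_force: 30.0
```

Call:
move_arm(
  commands=[
    [[0,0,0.01,0,0,0],[0,0,0.02,0,0,0],[0,0,0.02,0,0,0]],
  ],
)

```text
time: 24.92
position: [0.5366, -0.2636, 0.2344]
tool_rot: [0.736, 0.678, 0.0, 0.0]
ft_force: [0.1, 0.0, -4.2]
grip_width: 0.049
grip_force: 30.0
```

Call:
move_arm(
  commands=[
    [[0,0,0.01,0,0,0],[0,0,0.02,0,0,0],[0,0,0.02,0,0,0]],
  ],
)

```text
time: 25.3
position: [0.5366, -0.2636, 0.2343]
tool_rot: [0.735, 0.678, 0.0, 0.0]
ft_force: [-0.3, 1.8, 5.3]
grip_width: 0.0495
grip_force: 30.0
```

Call:
move_arm(
  commands=[
    [[0,0,0,0,0,0],[0,0,0,0,0,0],[0,0,0,0,0,0],[0,0,0,0,0,0],[0,0,0,0,0,0]],
  ],
  claw=-1,
)

```text
time: 25.92
position: [0.5366, -0.2637, 0.2334]
tool_rot: [0.735, 0.678, -0.0, -0.0]
ft_force: [0.1, -0.3, -1.1]
grip_width: 0.0855
grip_force: 0.0
```

Call:
move_arm(
  commands=[
    [[0,0,-0.1,0,0,0],[0,0,-0.5,0,0,0],[0,0,-1.2,0,0,0],[0,0,-2.0,0,0,0],[0,0,-2.8,0,0,0],[0,0,-3.4,0,0,0],[-0.5,0,-3.6,0,0,0],[-1.0,0,-3.65,0,0,0],[-1.2,0,-3.65,0,0,0],[-1.2,0,-3.65,0,0,0]],
  ],
)

```text
time: 27.18
position: [0.5321, -0.3126, 0.3782]
tool_rot: [0.736, 0.677, -0.0, -0.001]
ft_force: [-0.8, 0.4, -0.4]
grip_width: 0.0869
grip_force: 0.0
```

```bash
python3 - <<'E'
from h import *
c=camera("wrist");cv2.imwrite("pics/w6.png",c["pixels"]);W=cloud(c);Z=W[...,2]
d=(np.abs(W[...,0]-.535)<.1)&(np.abs(W[...,1]+.263)<.13)
print("drum+shaft",rect(W,big(d&(Z>.066)&(Z<.12))))
print("rub top",rect(W,big(d&(Z>.084)&(Z<.12))))
print("base",rect(W,d&(Z>.006)&(Z<.02)))
print(get_obs()["time"])
E
```

```text
drum+shaft (array([ 536.3, -263.4]), array([198.9,  49.8]), -4.6)
rub top (array([ 535.9, -264.1]), array([110.4,  42.3]), -4.55)
base (array([ 536.2, -263.6]), array([128.7, 104.2]), -4.68)
27.225
```

View pics/w6.png

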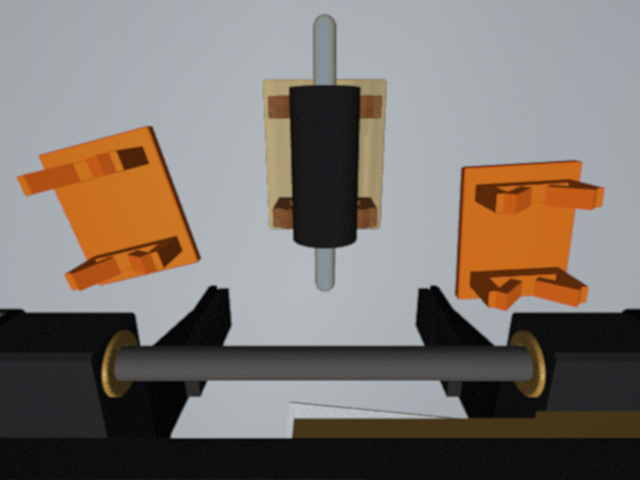

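The drum lies centred in its cradle (326,160), within 1 mm. No bar shows on top, and the gripper is clear.

```bash
python3 -c "
from rig import *
print(hand_in())"
```

```text
the job is handed in; nothing more can be done
None
```

The drum swung bar-down on the roller stand, settled for about 6 s, and is back in its cradle within 1 mm of centre; no bar shows from above, and the job was handed in at about 27 s of the 58 s limit.

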